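Tighten the pole mount's locking ring with the two-pin spanner

TASK

Tighten the locking ring of the pole mount fully, clockwise to its stop, with the two-pin spanner: both its pins must sit in a pair of opposite holes of the ring before you turn it and while you do. Then lift the spanner off and lay it flat on the middle of the green note pad. Do not turn the ring with the fingers, and leave the other things on the desk where they are.

Things in the scene. Friction and masses are not known exactly. Their poses are not given: they have to be found in the camera images.
- mount: Pole mount screwed to the desk: grey round foot (100 mm across, 8 mm high) and column (77 mm across, 33 mm high) that carries the bare aluminium locking ring: 84 mm across, 40 mm inside, 14 mm high, top 47 mm above the desk. The hub inside the ring lies 3 mm lower than its top. Origin on the desk at the axis, z up.
- ring_centre (a point): On the mount's axis, level with the ring's top face, 47 mm above the desk. That face has 8 equal round holes, 45 degrees apart, centres 30 mm from the axis; each is 11 mm wide (13 mm at its bevelled mouth) and 14 mm deep. Where they stand must be seen or felt: no listed yaw or joint value tells it.
- locking_ring (a joint): Turn of the ring in rad, growing clockwise seen from above: 0.7 to 1.2 when found, 2.0 tight against a hard stop. It takes about 0.35 N m to turn and stays where it is left. It does not tell where the holes stand, which differs from mount to mount.
- spanner: Loose steel T-shaped two-pin spanner, 136 mm long, 0.25 kg: crossbar (80 mm long, 12 mm thick) with two pins under it, and a handle to -x with a dark rubber sleeve (22 mm wide, 20 mm tall), ending 126 mm from the origin. It stands level on its pins and a heel under the handle 115 mm from the origin. Origin midway between the pin tips, y along the crossbar, z up.
- spanner_grip (a point): Middle of the 64 mm rubber sleeve, where to grip it firmly across its 22 mm: 62 mm behind the spanner's origin (-x), 22 mm above the pin tips; sleeve's underside 12 mm, top 32 mm above the tips. Hard presses on the pins tip it in the fingers. With pins in the ring it is clear outside the ring; fingers may reach below the ring's top.
- pin_left (a point): Tip of the spanner's pin on its +y side, 30 mm from the origin. The pins are round, 8 mm thick with rounded tips, 12 mm long, 60 mm apart. When both are in holes the crossbar lies on the ring, the tips 12 mm below the ring's top face.
- pin_right (a point): Tip of the spanner's pin on its -y side, 30 mm from the origin.
- notepad: Green note pad, 143 mm (its x) by 106 mm (its y), 10.5 mm thick, fixed on the desk. Origin under its centre, z up.
- stapler: Bystander: red desk stapler, 139 mm long, 52 mm tall, lying along the back of the desk. Origin under its centre.
- mug: Bystander: white mug, 92 mm wide, 95 mm tall, back left. Origin under its centre.
- tape_roll: Bystander: roll of brown tape, 90 mm wide, 48 mm tall, back right. Origin under its centre.
- stamp_wood: Bystander: wooden hand stamp, 27x48x66 mm, back right. Origin under its centre.

How it is judged:
On the way, in this order (a step that is already met when the one before it is completed fails the run):
1. both spanner pins are down in the ring's holes and the ring is not yet tightened (z of each of pin_left, pin_right in the frame of ring_centre below -0.006 m and horizontal distance between pin_left and ring_centre between 0.024 and 0.036 m and horizontal distance between pin_right and ring_centre between 0.024 and 0.036 m and value of joint locking_ring below 1.5 rad), for 0.2 s.
2. the ring is tight against its stop with both pins still in its holes (z of each of pin_left, pin_right in the frame of ring_centre below -0.006 m and horizontal distance between pin_left and ring_centre between 0.024 and 0.036 m and horizontal distance between pin_right and ring_centre between 0.024 and 0.036 m and value of joint locking_ring above 1.93 rad), for 0.1 s.
At the end, for the whole second after the job is handed in: The ring is tight (turn over 1.93 of 2.0 rad); the spanner lies at rest on the note pad, pins down, level within 0.15 rad, its grip point within 45 mm of the pad's centre (value of joint locking_ring above 1.93 rad and horizontal distance between spanner_grip and notepad below 0.045 m and height (world z) of spanner_grip between 0.022 and 0.042 m and angle between spanner's own z axis and vertical below 0.15 rad and linear speed of spanner below 0.02 m/s); the robot touches nothing.
It fails at once if the fingers push the mount or its ring with more than 6 N (contact force between the fingers and mount above 6 N).
It fails at once if a bystander is moved more than 30 mm (distance of any of stapler, mug, tape_roll, stamp_wood from where it was at the start of the episode above 0.03 m).
It also fails if it takes over 72 s, if anything falls off the work surface, if the arm or the gripper's body presses on something with over 40 N, if the wrist force passes 120 N, or if a joint passes its speed limit or range.

ROBOT

A 6-joint arm with a two-finger parallel gripper is mounted at the origin on the work surface; the furniture and walls round the work are solid. World frame = base frame: x ahead of the robot, y to its left, z up, the work surface at z = 0. Lengths are in m, angles in rad, forces in N, time in s.
With the tool pointing down it reaches from about 0.25 to 0.775 m from the base axis. Payload 4 kg.
Tool frame: the origin (TCP) lies on the centre line of the jaws, within the pads' length; the fingertips stand 25 mm ahead of it and the grasp point (between the pads) lies 6 mm ahead of it; z points along the fingers, y is the line along which they close (so a half turn about z gives the same grasp; the last joint's range is limited). The gripper opens to 94 mm and grips with 3 to 60 N. Pads are 16 mm wide; open, the fingers measure 119 mm over their backs; the gripper's body (75 mm by 177 mm) begins 78 mm behind the grasp point.
Start: joints at [1.084, 0.087, 1.371, -0, 1.684, -0.103], TCP at [0.206, 0.51, 0.231] pointing down, gripper open.
Joint ranges: [-3.1, 3.1], [-0.76, 2.03], [0.27, 2.55], [-1.08, 4.22], [0.17, 2.65], [-2.57, 2.57]. Speed limits (rad/s): [2.79, 2.79, 3.14, 3.14, 3.14, 3.14].

INTERFACE

Orientations are given as a unit quaternion [w, x, y, z].
In Python, from cell import robot gives the robot as it stands. Calls block until the motion is done:
- robot.goto(position, orientation): joint-space move of the TCP to a pose.
- robot.move_straight(position, attitude=None, speed=0.15, f_stop=None): straight line of the TCP; attitude=None keeps the orientation; speed is the mean speed in m/s. With f_stop (N) it stops when the force on the tool has changed by that much, and returns True; else False.
- robot.move_j(angles): joint-space move.
- robot.set_gripper(opening, effort=None): finger opening in m; effort is the grip in N (None keeps the last); returns when the fingers have stopped.
- robot.sleep(seconds).
- robot.inverse_kinematics(position, orientation): joint angles nearest the present ones, or None.
- robot.capture(name): name is "side" or "top"; returns (picture, depth): 400x640x3 uint8, red, green, blue; 400x640 float32, m along the optical axis (not along the pixel's ray), 0 where there is no reading.
- robot.camera_info(name): a dict with "camera_matrix" (3x3 intrinsics, pixels), "D" ([k1, k2, p1, p2, k3] as OpenCV has them; the pictures are not rectified), "position" and "orientation" of the camera in the world. Camera axes: x right, y up, looking along -z (the intrinsics and any distortion apply to the point x, -y, -z); pixel columns grow to the right and rows downward; lengths in m; the calibration is good to about 2 mm. A picture is of the moment at which its call begins. camera_info takes no time and is no camera call.
A pose or a line that the arm cannot do raises robot.MotionError and nothing moves.
- robot.hand_in(): hands the job in; it is judged then, once.
Readings, each from a call of its own:
- robot.get_time(): time.
- robot.get_joint_pos(): joint angles.
- robot.get_dq(): joint speeds.
- robot.get_tau(): joint torques, N m.
- robot.get_position(): TCP position.
- robot.get_tool_rot(): TCP orientation.
- robot.get_force(): force on the tool from outside, world axes, zero at the start.
- robot.get_torque(): the same for the moment, N m.
- robot.get_grip_width(): finger opening in m.
- robot.get_finger_force(): force on a finger pad.
Only numpy, scipy, OpenCV 4.12 (cv2) and the standard library are available. Lean on these libraries where they do the work, as an engineer would, in place of code of your own. Each camera call takes 0.05 s, during which the arm holds its last target. There are 200 camera calls.

## Working session

There is one attempt and no reset: what is moved stays moved. The work goes in short steps, each a Python script; the robot and the scene stay as the last script left them, time stands still between calls to the robot, and variables do not carry over. Pictures are saved under pics/ and viewed, at most 10 in all, crops included, and the job is handed in when it is done.

```bash
ls; mkdir -p pics; cat > h.py <<'E'
import numpy as np, cv2
from cell import robot
from scipy.spatial.transform import Rotation as R
def rot(q): return R.from_quat([q[1],q[2],q[3],q[0]])
def down(yaw):  # tool z down, tool y axis direction at angle yaw+90
    r=R.from_euler('z',yaw)*R.from_euler('x',np.pi); x,y,z,w=r.as_quat(); return [w,x,y,z]
def ray(cam,uv):
    i=robot.camera_info(cam); K=np.array(i["camera_matrix"]); D=np.array(i["D"],float)
    p=cv2.undistortPoints(np.array([uv],np.float64).reshape(-1,1,2),K,D)[:,0]
    d=np.c_[p[:,0],-p[:,1],-np.ones(len(p))]
    return np.array(i["position"]), rot(i["orientation"]).apply(d)
def at_z(cam,uv,z):
    o,d=ray(cam,uv); return o+d*((z-o[2])/d[:,2])[:,None]
def at_depth(cam,uv,dep):
    o,d=ray(cam,uv); return o+d*np.asarray(dep)[:,None]
def proj(cam,P):
    i=robot.camera_info(cam); p=rot(i["orientation"]).inv().apply(np.atleast_2d(P)-np.array(i["position"]))
    p=p*[1,-1,-1]
    return cv2.projectPoints(p,np.zeros(3),np.zeros(3),np.array(i["camera_matrix"]),np.array(i["D"],float))[0][:,0]
def save(cam,name):
    a,d=robot.capture(cam); cv2.imwrite(f"pics/{name}.png",a[:,:,::-1]); np.save(f"pics/{name}.npy",d); return a,d
E
python3 - <<'E'
from h import *
for c in("top","side"):
    save(c,c+"0"); i=robot.camera_info(c); print(c,i)
print(robot.get_tool_rot(),down(0), robot.get_time())
E
```

```text
pics
top {'camera_matrix': array([[440.01887165,   0.        , 320.05606837],
       [  0.        , 440.01887165, 191.68148371],
       [  0.        ,   0.        ,   1.        ]]), 'D': array([-0.09443696,  0.        ,  0.        ,  0.        ,  0.        ]), 'position': array([ 0.37840933, -0.02523475,  1.06408617]), 'orientation': array([ 0.70939976,  0.07759555, -0.07265906, -0.69674355])}
side {'camera_matrix': array([[446.96174871,   0.        , 322.91318881],
       [  0.        , 446.96174871, 198.3220928 ],
       [  0.        ,   0.        ,   1.        ]]), 'D': array([-0.01833834,  0.        ,  0.        ,  0.        ,  0.        ]), 'position': array([0.59661409, 1.11299305, 0.5859508 ]), 'orientation': array([ 0.01858879, -0.00100934,  0.53700793,  0.84337176])}
[-2.73449658e-04  1.90735118e-01  9.81641053e-01 -9.39962715e-04] [np.float64(6.123233995736766e-17), np.float64(1.0), np.float64(0.0), np.float64(0.0)] 0.1
```

View pics/top0.png

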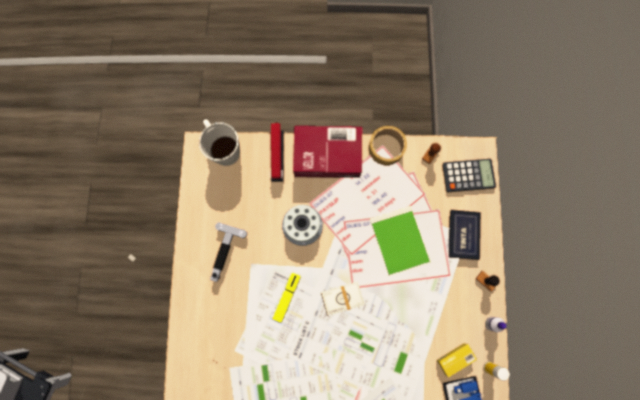

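View pics/side0.png

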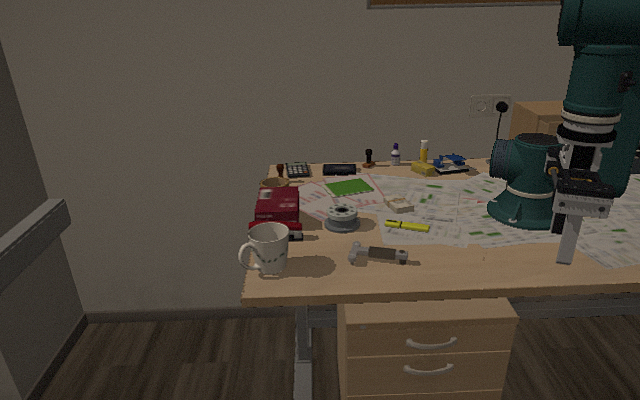

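The top picture shows the ring at about (302,224), the spanner with its crossbar at (231,231) and handle end at (216,277), and the pad at (401,242). I'll enlarge the ring and the spanner.

```bash
python3 - <<'E'
from h import *
a=cv2.imread("pics/top0.png")
r=lambda x,y,w,h,s:cv2.resize(a[y:y+h,x:x+w],None,fx=s,fy=s,interpolation=cv2.INTER_CUBIC)
A=r(276,198,50,50,8);B=r(200,218,50,75,8)
o=np.zeros((600,800,3),np.uint8);o[:400,:400]=A;o[:600,400:]=B
cv2.imwrite("pics/crop0.png",o)
hsv=cv2.cvtColor(a,cv2.COLOR_BGR2HSV);m=cv2.inRange(hsv,(45,150,80),(75,255,255));
c=max(cv2.findContours(m,0,1)[0],key=cv2.contourArea);b=cv2.boxPoints(cv2.minAreaRect(c));
P=at_z("top",b,.0105);print("pad",b.tolist(),P,P.mean(0),[np.linalg.norm(P[i]-P[i-1]) for i in range(4)])
E
```

```text
pad [[372.70001220703125, 224.10000610351562], [411.4000244140625, 211.20001220703125], [427.800048828125, 260.4000244140625], [389.10003662109375, 273.3000183105469]] [[ 0.52824367 -0.14426986  0.0105    ]
 [ 0.56136724 -0.23892875  0.0105    ]
 [ 0.44288597 -0.27580166  0.0105    ]
 [ 0.41137813 -0.18272133  0.0105    ]] [ 0.48596875 -0.2104304   0.0105    ] [np.float64(0.12302873877557423), np.float64(0.10028696788326569), np.float64(0.12408634804867426), np.float64(0.09826846895011644)]
```

View pics/crop0.png

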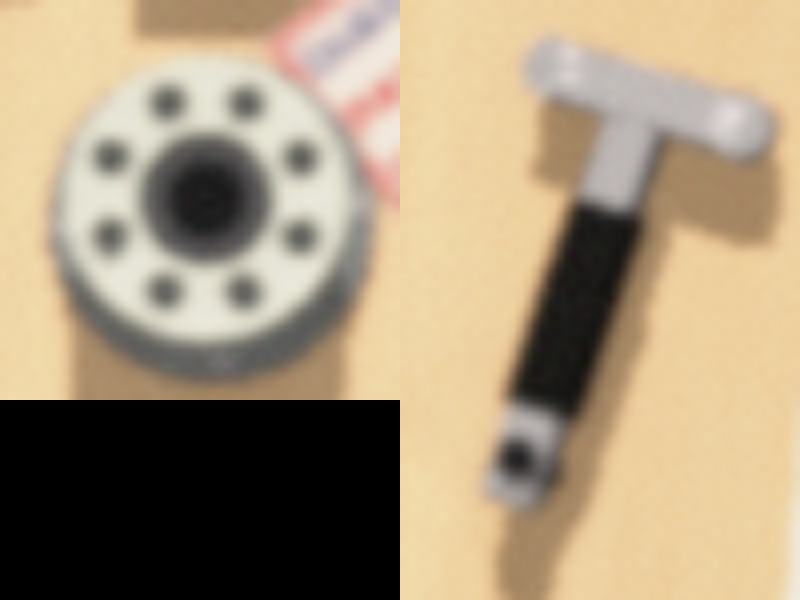

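The enlarged crop shows eight holes evenly round the ring's centre at about crop (205,197). The spanner's crossbar ends lie at (551,68) and (748,125), and its sleeve runs from (608,207) to (543,405).

```bash
python3 - <<'E'
from h import *
from scipy.optimize import least_squares
px=lambda p,o:(np.array(p,float)+.5)/8-.5+np.array(o)
H=px([(167,103),(246,103),(301,157),(300,236),(243,292),(165,292),(109,237),(109,157)],(276,198))
P=at_z("top",H,.047)[:,:2]; c=P.mean(0);d=P-c
print("ring",c,np.linalg.norm(d,axis=1),"phase",np.rad2deg(np.angle(np.mean(np.exp(8j*np.arctan2(d[:,1],d[:,0]))))/8))
out=px([(205,205)],(276,198));
S=px([(151,68),(348,125)],(200,218));Q=at_z("top",S,.024);print("bar",Q,np.linalg.norm(Q[0]-Q[1]))
G=at_z("top",px([(208,207),(143,405)],(200,218)),.032);print("sleeve",G,np.linalg.norm(G[0]-G[1]),G.mean(0))
v=Q[0]-Q[1];print("yaw from bar",np.rad2deg(np.arctan2(-v[0],v[1])));w=G[0]-G[1];print("yaw sleeve",np.rad2deg(np.arctan2(w[1],w[0])))
d=np.load("pics/top0.npy")
for n,u in(("ring",np.r_[px([(205,85)],(276,198)),px([(150,200)],(276,198))]),("sleeve",px([(175,306)],(200,218))),("pad",np.array([[401,242.]]))):
    i=np.round(u).astype(int);print(n,at_depth("top",u,d[i[:,1],i[:,0]]))
# side check
print("side ring/grip px",proj("side",[[*c,.047],[*G.mean(0)[:2],.032]]))
a=cv2.imread("pics/top0.png");hsv=cv2.cvtColor(a,cv2.COLOR_BGR2HSV);m=cv2.inRange(hsv,(40,90,40),(85,255,255));m[:200]=0;m[290:]=0;m[:,:350]=0;m[:,450:]=0
k=max(cv2.findContours(m,0,1)[0],key=cv2.contourArea)
W=at_z("top",k[:,0].astype(float),.0105)[:,:2].astype(np.float32);print(cv2.minAreaRect(W))
E
```

```text
ring [0.5247106 0.0266216] [0.02999158 0.03013968 0.03032138 0.03002897 0.03003195 0.03007391
 0.03023589 0.03052277] phase -21.481395497432317
bar [[0.51471825 0.22589382 0.024     ]
 [0.49888517 0.16559167 0.024     ]] 0.06234609752748719
sleeve [[0.47282761 0.20438331 0.032     ]
 [0.41461996 0.22017542 0.032     ]] 0.06031187101233659 [0.44372379 0.21227936 0.032     ]
yaw from bar -14.711656610620851
yaw sleeve -15.179319243497266
ring [[0.55751156 0.02742822 0.04863561]
 [0.52363849 0.04269966 0.04593797]]
sleeve [[0.44345451 0.21192842 0.03424367]]
pad [[ 0.48597275 -0.21209356  0.01077332]]
side ring/grip px [[341.56680749 208.18387756]
 [381.24718889 247.60555103]]
((0.48594504594802856, -0.21053922176361084), (0.12787173688411713, 0.10391582548618317), 18.59877586364746)
```

```bash
cat >> h.py <<'E'
C=np.array([.5247,.0266]); PAD=np.array([.486,-.2105])
def ux(y): return np.array([np.cos(y),np.sin(y)])
E
python3 - <<'E'
from h import *
rd=np.deg2rad
for fl in(0,180):
    for n,p,y in[("grasp",(.4455,.212),-15)]+[("r%g"%y,C-.062*ux(rd(y)),y) for y in(113.5,68.5,23.5,-21.5,-55,-66.5)]+[("pad",PAD,18),("pad2",PAD,198)]:
        j=robot.inverse_kinematics([*p,.1],down(rd(y+fl)));print(fl,n,None if j is None else np.round(j,2))
E
```

```text
0 grasp [ 0.33  0.03  1.7  -0.    1.42  2.16]
0 r113.5 [-0.16  0.15  1.56  0.    1.43 -0.57]
0 r68.5 [-0.17  0.05  1.68 -0.    1.42  0.2 ]
0 r23.5 [-0.12 -0.03  1.76 -0.    1.42  1.04]
0 r-21.5 [-0.02 -0.03  1.75 -0.    1.42  1.93]
0 r-55 None
0 r-66.5 None
0 pad [-0.52  0.11  1.61 -0.    1.42  0.74]
0 pad2 [-0.52  0.11  1.61  0.    1.42 -2.4 ]
180 grasp [ 0.33  0.03  1.7   0.    1.42 -0.98]
180 r113.5 None
180 r68.5 None
180 r23.5 [-0.12 -0.03  1.76  0.    1.42 -2.1 ]
180 r-21.5 [-0.02 -0.03  1.75  0.    1.42 -1.21]
180 r-55 [ 0.04  0.03  1.69  0.    1.42 -0.57]
180 r-66.5 [ 0.05  0.06  1.67  0.    1.42 -0.36]
180 pad [-0.52  0.11  1.61  0.    1.42 -2.4 ]
180 pad2 [-0.52  0.11  1.61 -0.    1.42  0.74]
```

```bash
cat >> h.py <<'E'
def q(deg): return down(np.deg2rad(deg+180))   # spanner yaw (deg) -> tool attitude
E
python3 - <<'E'
from h import *
robot.set_gripper(.07)
robot.goto([.4455,.212,.12],q(-15))
robot.move_straight([.4455,.212,.0285],speed=.1,f_stop=6)
print(robot.get_position())
robot.set_gripper(0,60)
print(robot.get_grip_width(),robot.get_finger_force(),robot.get_force())
z=robot.get_position()[2]
robot.move_straight([.4455,.212,z+.09],speed=.08)
p=C-.062*ux(np.deg2rad(23.5))
robot.goto([*p,.10],q(23.5)); robot.sleep(.3)
print(robot.get_position(),robot.get_grip_width(),robot.get_time())
a,d=save("top","t1");b,_=save("side","s1")
B=cv2.resize(a[190:260,265:335],None,fx=8,fy=8,interpolation=2)[:,:,::-1]
cv2.imwrite("pics/t1c.png",B)
cv2.imwrite("pics/s1c.png",cv2.resize(b[120:240,290:440],None,fx=5,fy=5,interpolation=2)[:,:,::-1])
E
```

```text
[0.44610628 0.21225573 0.02923579]
0.02144730496729683 59.992979764938354 [-0.34677659  1.50848814  0.02755851]
[0.4679077  0.00250806 0.10007408] 0.021892127174625214 6.6333
```

View pics/t1c.png

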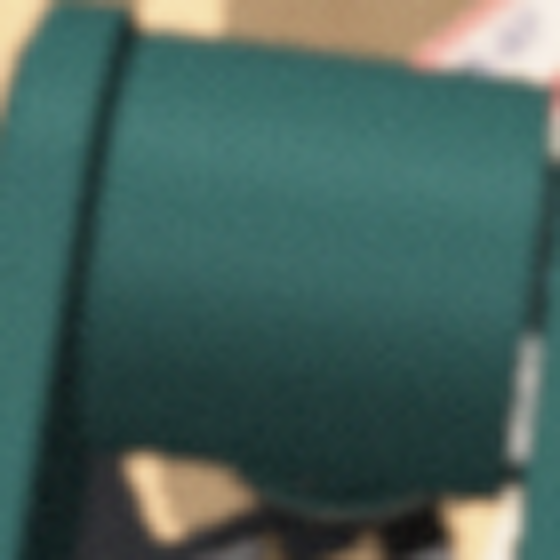

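View pics/s1c.png

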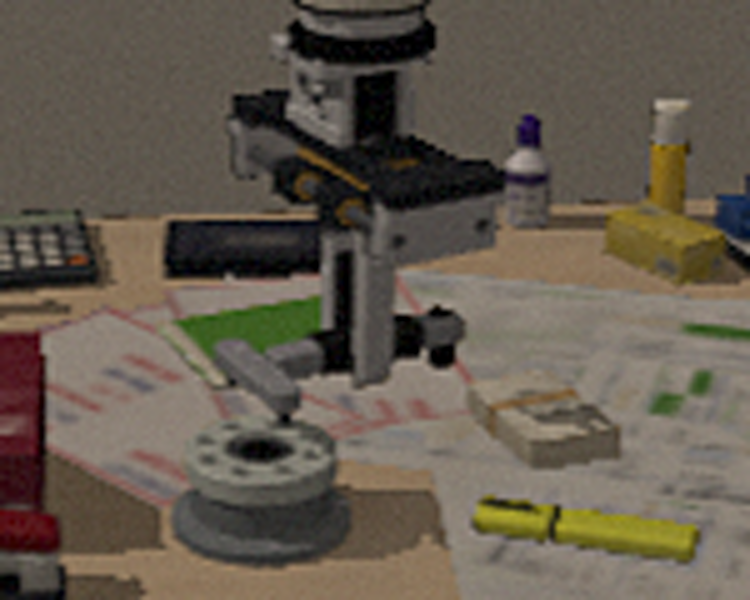

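The top view is hidden by the arm. The side crop shows the spanner held about level over the ring, and a pale strip at the pad's far end, so the pad centre lies about 7 mm further out. I'll lower the spanner until the tips sit just over the ring and overlay the model in the side view.

```bash
cat >> h.py <<'E'
L=.0613; ZT=.0292   # TCP->origin along spanner x; TCP height over pin tips
HO=np.array([C+.03*ux(np.deg2rad(-21.5+45*k)) for k in range(8)])
def overlay(name,x0,y0,w,h,s,yaw):
    b,_=robot.capture("side");o=cv2.resize(b[y0:y0+h,x0:x0+w],None,fx=s,fy=s,interpolation=2)[:,:,::-1].copy()
    o=np.clip(o*1.6,0,255).astype(np.uint8)
    t=robot.get_position(); org=t[:2]+L*ux(np.deg2rad(yaw)); ey=ux(np.deg2rad(yaw+90)); ex=ux(np.deg2rad(yaw)); zt=t[2]-ZT
    def dot(P,c):
        for u in proj("side",P): cv2.drawMarker(o,tuple(int(round(v)) for v in ((u-[x0,y0])+.5)*s-.5),c,0,9,1)
    th=np.arange(0,2*np.pi,.26)
    dot([[*p,.047] for p in HO],(0,0,255)); dot([[*(C+.042*ux(a)),.047] for a in th],(0,0,255))
    dot([[*(org+k*ey),zt] for k in(-.03,.03)],(0,255,0)); dot([[*(org+k*ey),zt+.024] for k in(-.04,.04)],(255,0,255))
    dot([[*(org-k*ex),zt+.032] for k in(.03,.094)],(255,255,0))
    cv2.imwrite(f"pics/{name}.png",o)
E
python3 - <<'E'
from h import *
y=23.5
p=C-L*ux(np.deg2rad(y))
robot.move_straight([*p,.047+.004+ZT],speed=.06,f_stop=5); robot.sleep(.2)
print(robot.get_position()-np.array([*p,0]),robot.get_force(),rot(robot.get_tool_rot()).as_euler('xyz',degrees=True))
overlay("o1",310,170,80,60,10,y)
E
```

```text
[ 2.95031641e-04 -6.93473011e-05  8.05634688e-02] [-0.96365895  0.24242981 -2.42645091] [-1.79977248e+02  3.71548584e-02 -1.56503542e+02]
```

View pics/o1.png

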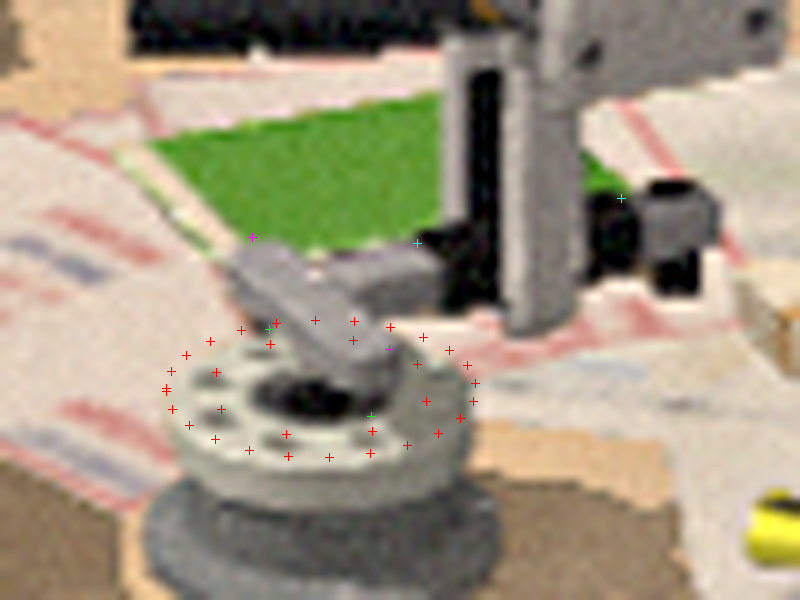

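The overlay's ring model is off by about (-4,+8) zoomed pixels, which is calibration error. Relative to the ring, the bar centre sits about 1 mm further forward than modelled, so I'll use L=0.0622. Next I'll feel for the holes with a light press and a small offset search.

```bash
sed -i 's/^L=.0613/L=.0622/' h.py; cat > ins.py <<'E'
from h import *
y=23.5; top=.047+ZT
offs=[(0,0,0),(0,0,2.5),(0,0,-2.5),(1.5,0,0),(-1.5,0,0),(0,1.5,0),(0,-1.5,0)]
for dx,dy,dw in offs:
    yy=y+dw; c=C+np.array([dx,dy])*1e-3@np.array([ux(np.deg2rad(y)),ux(np.deg2rad(y+90))]); p=c-L*ux(np.deg2rad(yy))
    robot.move_straight([*p,top+.004],q(yy),speed=.03)
    f0=np.array(robot.get_force())
    hit=robot.move_straight([*p,top-.0125],speed=.02,f_stop=5)
    t=robot.get_position(); f=np.array(robot.get_force())-f0
    print(dx,dy,dw,hit,"tip below face mm",(top-t[2])*1e3,f.round(1),np.round(robot.get_torque(),2),round(robot.get_time(),1))
    if t[2]<top-.009: break
    robot.move_straight([*t[:2],top+.004],speed=.05)
overlay("o2",310,170,80,60,10,yy)
E
python3 ins.py
```

```text
0 0 0 False tip below face mm 12.562519131567502 [-3.5  0.8  2.3] [0.31 0.45 0.1 ] 8.7
```

View pics/o2.png

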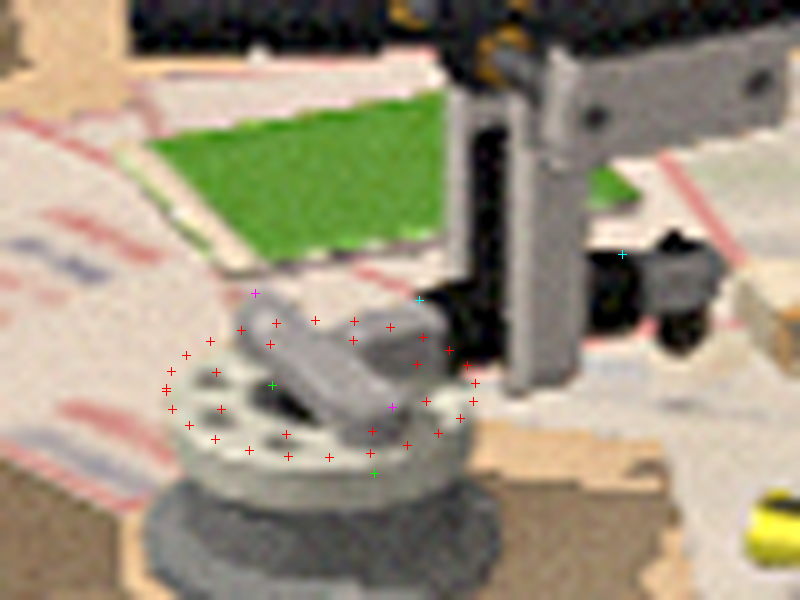

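Both pins are seated, with the crossbar lying on the ring at about (320,365). Now I'll turn clockwise in small arcs and watch the moment.

```bash
cat > turn.py <<'E'
from h import *
z=robot.get_position()[2]; yy=23.5
b=None
while yy>23.5-86:
    yy-=4; p=C-L*ux(np.deg2rad(yy))
    hit=robot.move_straight([*p,z],q(yy),speed=.04,f_stop=25)
    t=robot.get_position();F=np.array(robot.get_force());M=np.array(robot.get_torque())
    r=t[:2]-C; mz=M[2]+r[0]*F[1]-r[1]*F[0]
    print(round(yy,1),hit,"mz %.2f Mz %.2f"%(mz,M[2]),F.round(1),round(t[2]-z,4))
    if hit or mz>1.0: break
print(robot.get_time())
E
python3 turn.py
```

```text
19.5 False mz 0.08 Mz 0.21 [-5.   0.5  0. ] -0.0
15.5 False mz 0.08 Mz 0.19 [-5.1  0.5  2.1] -0.0
11.5 False mz -0.02 Mz 0.12 [-5.3  1.2  0.9] -0.0
7.5 False mz 0.02 Mz 0.09 [-5.4  0.4  2.2] -0.0
3.5 False mz -0.01 Mz 0.10 [-6.5  1.3  1.5] -0.0
-0.5 False mz 0.09 Mz 0.13 [-6.6  0.6  3.1] -0.0
-4.5 False mz 0.04 Mz 0.07 [-6.6  1.   2.2] -0.0
-8.5 False mz 0.12 Mz 0.10 [-7.4  0.7  2.4] -0.0
-12.5 False mz 0.05 Mz 0.03 [-7.3  1.2  2.2] 0.0
-16.5 False mz 0.13 Mz -0.01 [-6.9 -0.2  2.8] -0.0
-20.5 False mz 0.05 Mz -0.05 [-7.5  1.1  3. ] 0.0
-24.5 False mz 0.14 Mz -0.01 [-7.2  0.7  3.8] -0.0
-28.5 False mz -0.01 Mz -0.04 [-6.1  2.7  2.4] -0.0
-32.5 False mz 0.08 Mz -0.03 [-7.2  2.5  2.5] -0.0
-36.5 False mz 0.77 Mz 0.47 [-8.6  0.4  4.3] -0.0001
-40.5 False mz 2.57 Mz 1.69 [-14.1  -6.9   8.1] -0.0003
12.875
```

```bash
python3 - <<'E'
from h import *
robot.sleep(.4)
z=robot.get_position()[2]
overlay("o3",310,170,80,60,10,-40.5)
for yy in(-38.5,-37):
    robot.move_straight([*(C-L*ux(np.deg2rad(yy))),z],q(yy),speed=.04)
    F=np.array(robot.get_force());M=np.array(robot.get_torque());r=robot.get_position()[:2]-C
    print(yy,F.round(1),M[2]+r[0]*F[1]-r[1]*F[0])
p=robot.get_position()
robot.move_straight([*p[:2],z+.02],speed=.04); print(robot.get_force())
robot.move_straight([*p[:2],z+.08],speed=.1)
# go near pad, clear of camera view of ring
PC=PAD+.0075*ux(np.deg2rad(18))
robot.goto([*(PC+[-.03,-.03]),.14],q(198)); robot.sleep(.3); print(robot.get_time(),robot.get_position())
a,_=robot.capture("top");b,_=robot.capture("side")
o=np.zeros((600,800,3),np.uint8);o[:400,:400]=cv2.resize(a[198:248,276:326],(400,400),interpolation=2)
s=cv2.resize(b[150:230,300:400],None,fx=4,fy=4,interpolation=2);o[:320,400:]=s;
o[400:,:]=cv2.resize(a[200:290,340:460][20:50],(800,200));cv2.imwrite("pics/m1.png",o[:,:,::-1])
E
```

```text
-38.5 [-11.   -2.9   6.2] 1.7424286302440382
-37 [-8.9 -0.9  5.2] 1.1393196578582638
[ 0.86493652 -0.06010465 -3.05137742]
16.9333 [ 0.46334502 -0.23766777  0.14004818]
```

View pics/m1.png

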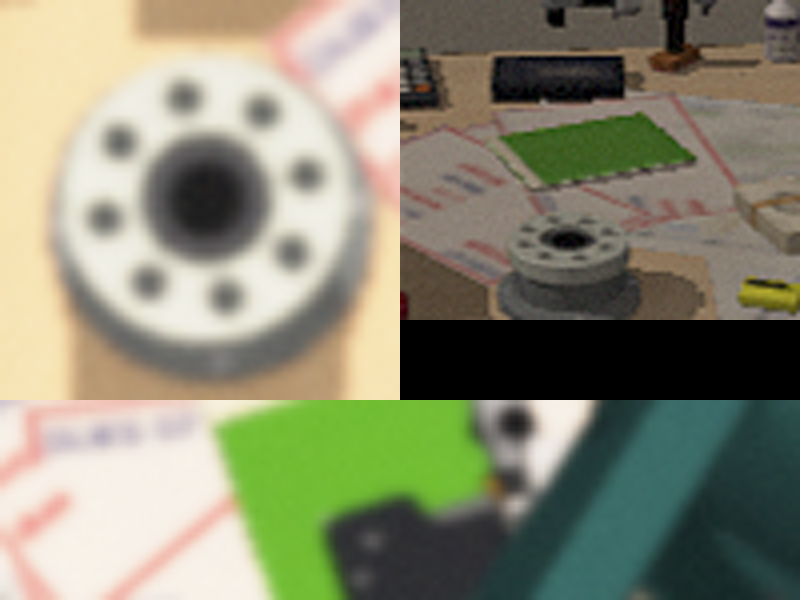

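The holes moved about 10° mod 45°, so the ring turned about 55° to a hard stop (2.6 N m). Now I'll lay the spanner on the pad.

```bash
python3 - <<'E'
from h import *
PC=PAD+.0075*ux(np.deg2rad(18)); p=PC-.005*ux(np.deg2rad(198))
robot.goto([*p,.08],q(198)); print(robot.get_grip_width())
hit=robot.move_straight([*p,.0105+ZT],speed=.03,f_stop=4); t=robot.get_position();print(hit,t,robot.get_force())
robot.set_gripper(.05); robot.sleep(.3)
robot.move_straight([*t[:2],.15],speed=.1)
robot.goto([.3,.2,.3],q(-15)); robot.sleep(.3);print(robot.get_time(),robot.get_grip_width())
a,_=robot.capture("top");b,_=robot.capture("side")
o=np.zeros((600,800,3),np.uint8);o[:,:480]=cv2.resize(a[195:295,360:440],(480,600),interpolation=2)
o[:320,480:]=cv2.resize(b[160:240,310:390],(320,320),interpolation=2)
o[320:,480:]=cv2.resize(a[110:290,190:450],(320,280));cv2.imwrite("pics/m2.png",o[:,:,::-1])
E
```

```text
0.021578356834367412
False [ 0.49807323 -0.20671397  0.0399819 ] [-0.37151586 -0.74222289 -1.15746185]
23.15 0.050195542748516994
```

View pics/m2.png

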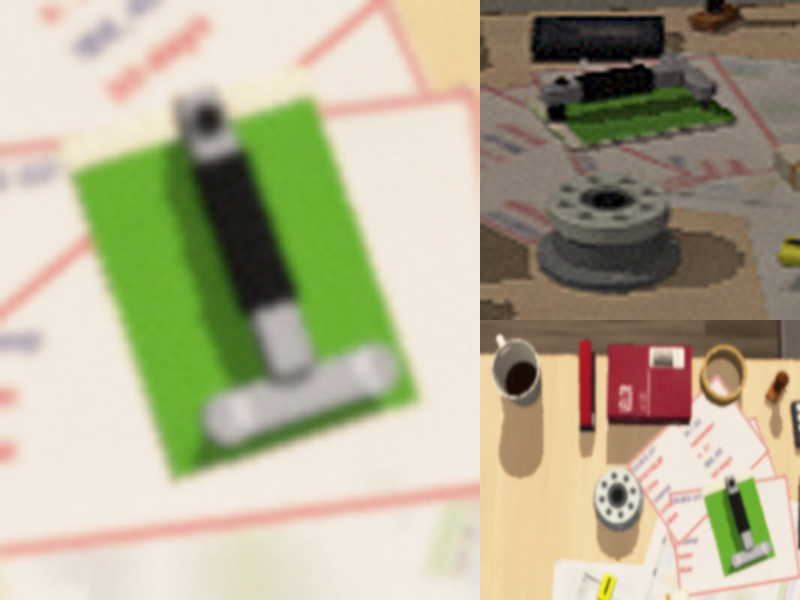

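The picture shows the spanner level on the pad, with its crossbar at (300,393) and its heel on the cream strip at (205,125). The bystanders are where they were.

```bash
python3 -c "
from h import *
print(robot.hand_in())"
```

```text
the job is handed in; nothing more can be done
None
```

I tightened the ring clockwise to its stop with both spanner pins in opposite holes, laid the spanner flat on the note pad, and handed the job in; the hand-in call gave no verdict.

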